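# Couple the holding head to its ball stand

## Robot

A 6-joint arm with a two-finger parallel gripper is mounted at the origin on a cart in front of the work surface, level with it; the furniture and walls round the work are solid. World frame = base frame: x ahead of the robot, y to its left, z up, the work surface at z = 0. Lengths are in m, angles in rad, forces in N, time in s.
With the tool pointing down it reaches from about 0.35 to 1 m from the base axis. Payload 7.1 kg.
Tool frame: the origin (TCP) lies at the very end of the fingers, on their centre line; the grasp point (between the pads) lies 19 mm behind it; z points along the fingers, y is the line along which they close (so a half turn about z gives the same grasp; the last joint's range is limited). The gripper opens to 85 mm and grips with 20 to 120 N. Pads are 22 mm wide; open, the fingers measure 114 mm over their backs; the gripper's body (76 mm by 85 mm) begins 54 mm behind the grasp point. The pads swing forward as they close: fully open they stand 13 mm farther back than shut.
Start: joints at [-1.309, 0.423, 1.63, -0, 1.089, -0.019], TCP at [0.173, -0.6, 0.231] pointing down, gripper open.
Joint ranges: [-3, 3], [-0.9, 2.11], [0.09, 2.58], [-1.31, 4.45], [0.11, 2.69], [-2.54, 2.54]. Speed limits (rad/s): [2.39, 2.39, 3.01, 3.14, 3.14, 3.14].

## Interface

Orientations are given as a unit quaternion [x, y, z, w].
In Python, from cell import env gives the robot as it stands.
- The arm moves only by the tool send_rows, never from a script. Its argument "rows" is a list of rows, each a list of 5 numbers: the shift along the tool's x, y, z in cm, then the turn about the tool's z in rad, then the finger opening in cm, from 0 to 8.54. A call has 1 to 8 rows; each row is the pose to reach, as a shift and turn from the pose commanded when the call began, along the tool's axes at that moment; what a row does not reach only later rows make up. A row lasts 1/10 s, in which the tool goes at most 50 mm and 8.59 degrees, less where a joint would pass 70% of its speed; a pose out of reach is approached as far as the arm can. A call with a gripper value outside its range is refused whole. The fingers move at their own pace and stop on an object; "grip_force" is the grip in N (left out, the last holds). Time passes only in rows, so rows that repeat a pose let the fingers close. It gives the time, the measured TCP pose, the force, the opening and the grip force at its end, in the units of the state.
- env.get_obs(): the state, without advancing time (a new reading comes with each control period).
- env.snapshot(name): name is "scene" or "top" or "wrist"; returns a dict with "frame" (420x560x3 uint8, red, green, blue), "intrinsics" (3x3 intrinsics, pixels), "dist" ([k1, k2, p1, p2, k3] as OpenCV has them; the pictures are not rectified), "R" (3x3) and "t" (3): a world point X has camera coordinates R X + t. Camera axes: x right, y down, z forward; pixel columns grow to the right and rows downward; lengths in m; the calibration is good to about 2 mm. A picture is of the moment at which its call begins. There is no depth.
- env.hand_in(): hands the job in; it is judged then, once.
The state is a dict: "time": time; "q": joint angles; "joint_vel": joint speeds; "tau": joint torques, N m; "eef_pos": TCP position; "ee_rot": TCP orientation; "ft_force": force on the tool from outside, world axes, zero at the start; "ft_torque": the same for the moment, N m; "gripper_width": finger opening in m; "gripper_force": force on a finger pad.
Only numpy, scipy, OpenCV 4.12 (cv2) and the standard library are available. Lean on these libraries where they do the work, as an engineer would, in place of code of your own. Each camera call takes 0.05 s, during which the arm holds its last target. There are 200 camera calls.

## Task

Mount the quick-release holding head on the ball stand: lower its socket gently over the ball, feeling for the ball because it stands off the stand's centre, until the head sits flat on the disc with the lever still up. Then press the lever fully down so that the latch closes under the ball, and leave the head sitting there. Do not force anything (stay under about 30 N on the stand) and leave the tin, jar and tube beside the work where they are.

Things in the scene. Friction and masses are not known exactly. Their poses are not given: they have to be found in the camera images.
- head: loose holding head, 0.4 to 0.7 kg, upright; origin = centre of its flat underside on the socket's axis, z up, +x towards the lever. Metal cup of 58 mm outer diameter, 58 mm high, open below: socket of 43 mm bore, 52 mm deep, its wall slotted on the +x side. Two runners lie under the lever out to x = 58 mm, so the underside spans x -29 to 58, y -29 to 29 mm
- head_stick (a point): point in the wooden stick that the head is held by: on the socket's axis, 95 mm above the underside, axes as the head's. The stick is 30 mm (x) by 22 mm (y), z = 60 to 106 mm of the head; grip it across y
- lever (a joint): head's latch lever, rad: 0 = up (open), 0.65 = fully down on its stop; starts 0 to 0.1. Hinge along the head's y at x = 31, z = 38 mm. Stiff (about 5 to 10 N down on its arm), stays where left. Its toe swings in under the ball: it cannot close unless the head is fully seated, and closed it bars the ball from entering
- lever_tip (a point): top of the lever's free end, an 18 mm wide steel arm: in the head's frame about x = 60, z = 62 mm when up, x = 69, z = 40 mm when fully down. Press straight down with closed fingertips at about x = 54 mm, where the closed arm's top is at about z = 39 mm (beyond x = 62 the head may tip)
- stand: fixed ball stand; origin = centre of its underside on the table. Square dark plate 156 x 156 x 10 mm; on it, concentric and locked, a steel disc of 140 mm diameter, its top at z = 20 mm. On the disc a greased 40 mm ball on a 16 mm neck, ball centre at z = 50, top at z = 70 mm. The ball's axis is 11 mm off the stand's centre in an unmeasured direction, different every time
- disc_top (a point): centre of the disc's top face, 20 mm above the stand's origin; a seated head's origin lies level with it, 9 to 13 mm aside, at any yaw. A socket lowered off-centre lands its rim on the ball's round top, and the ball pushes it sideways, towards the true axis; the socket has 1.5 mm play all round. All is rigid: forcing it down soon exceeds 30 N
- lacquer_tin: bystander: round tin, 73 mm across, 78 mm high, origin under its centre; leave it
- jar_cinnabar: bystander: small jar, 48 mm across, 62 mm high, origin under its centre; leave it
- tube_green: bystander: lying paint tube, 134 x 34 x 26 mm, origin under its centre; leave it
Things that resemble listed ones, but are neither listed nor needed, are in the scene too. Leave any pink look-alike of the head alone.

How it is judged:
On the way, in this order (a step that is already met when the one before it is completed fails the run):
1. the head sits fully down over the ball, flat on the disc, the lever still up (z of head in the frame of stand below 0.0225 m and horizontal distance between head and stand below 0.016 m and angle between head's own z axis and vertical below 0.06 rad and value of joint lever below 0.3 rad), for 0.2 s.
2. the lever is pressed fully down with the head on the ball (value of joint lever above 0.57 rad and z of head in the frame of stand below 0.0235 m and horizontal distance between head and stand below 0.016 m), for 0.2 s.
At the end, for the whole second after the job is handed in: the head sits upright on the ball, its underside within 2.5 mm of the disc and within 16 mm of the stand's centre, at rest, the lever within 0.08 rad of fully down (value of joint lever above 0.57 rad and z of head in the frame of stand between 0.017 and 0.0225 m and horizontal distance between head and stand below 0.016 m and angle between head's own z axis and vertical below 0.06 rad and linear speed of head below 0.02 m/s); the robot touches nothing.
It fails at once if the head or its lever is forced against the stand with more than 35 N (contact force between head and stand above 35 N).
It fails at once if the tin is pushed more than 20 mm (distance of lacquer_tin from where it was at the start of the episode above 0.02 m).
It fails at once if the jar is pushed more than 20 mm (distance of jar_cinnabar from where it was at the start of the episode above 0.02 m).
It fails at once if the tube is pushed more than 20 mm (distance of tube_green from where it was at the start of the episode above 0.02 m).
It also fails if it takes over 69 s, if anything falls off the work surface, if the arm or the gripper's body presses on something with over 40 N, if the wrist force passes 120 N, or if a joint passes its speed limit or range.

## Working session

There is one attempt and no reset: what is moved stays moved. The work goes in short steps, Python scripts to look and compute and a tool call to move; the robot and the scene stay as the last step left them, time stands still between calls to the robot, and variables do not carry over. Pictures are saved under pics/ and viewed, at most 10 in all, crops included, and the job is handed in when it is done.

Besides the shell and the picture viewer there is one more tool, called after "Emit:" as name([rows], argument=value, ...), one row to a line, values as JSON. send_rows: Moves the arm, as the interface text tells. Its arguments: {"type":"object","properties":{"rows":{"type":"array"},"grip_force":{"type":"number"}},"required":["rows"]}

```bash
mkdir -p pics; ls
cat > h.py <<'E'
import numpy as np, cv2
from cell import env
def snap(n,f=None):
    s=env.snapshot(n)
    if f: cv2.imwrite('pics/'+f,s['frame'][:,:,::-1])
    return s
def ray(s,px,z):
    K=np.array(s['intrinsics']);d=np.array(s['dist']);R=np.array(s['R']);t=np.array(s['t'])
    u=cv2.undistortPoints(np.array([[px]],float),K,d)[0,0]
    c=-R.T@t; v=R.T@np.array([u[0],u[1],1.])
    return c+v*(z-c[2])/v[2]
def proj(s,X):
    R=np.array(s['R']);p,_=cv2.projectPoints(np.array(X,float).reshape(-1,3),cv2.Rodrigues(R)[0],np.array(s['t'],float),np.array(s['intrinsics']),np.array(s['dist']))
    return p[:,0]
E
python3 - <<'E'
from h import *
a=snap('scene','s0.png');b=snap('top','t0.png')
for s in (a,b): print(-np.array(s['R']).T@s['t'])
o=env.get_obs();print(o['time'],o['eef_pos'],o['ee_rot'],o['ft_force'])
E
```

```text
pics
[0.27071156 0.71635088 0.67846152]
[0.43232329 0.17601178 0.95810287]
0.1 [ 0.17310649 -0.60002784  0.23061657] [ 9.90159645e-01  1.39940587e-01 -9.66780508e-05 -7.06566285e-04] [ 0.37377777 -0.65126037  0.0539992 ]
```

View pics/t0.png

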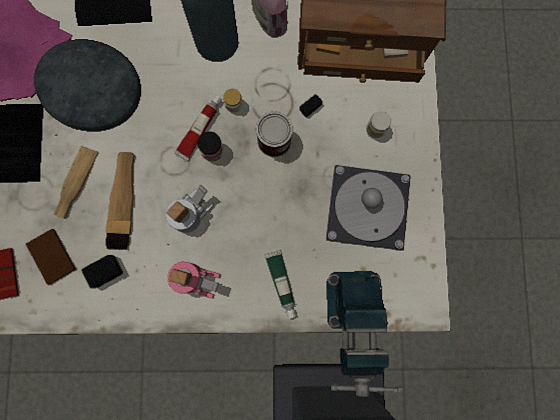

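View pics/s0.png

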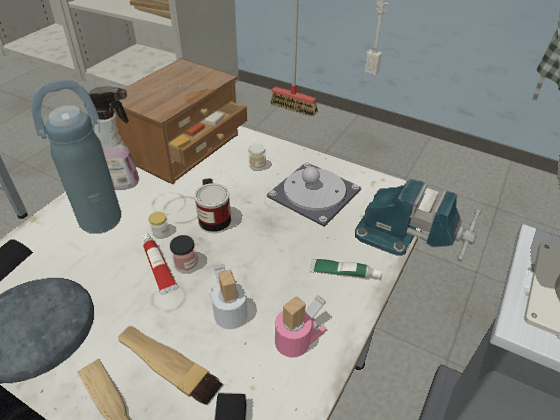

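The top view shows the grey head at about (183,212), with the pink look-alike at (185,280) left alone. The stand is at (369,206), its ball at about (373,198), and the tin, jar and green tube are at (275,135), (210,145) and (282,283). Only two things could pass for the head, and I choose the grey one. I'll check it in one close crop.

Run:
```python
from h import *
t=cv2.imread('pics/t0.png');
A=cv2.resize(t[170:250,150:230],(400,400),interpolation=cv2.INTER_CUBIC);B=cv2.resize(t[158:258,320:420],(400,400),interpolation=cv2.INTER_CUBIC)
cv2.imwrite('pics/c0.png',np.hstack([A,B]))
s=snap('top')
for n,p,z in [('head',(177,213),.106),('tin',(275,130),.078),('jar',(210,146),.062),('tube',(281,283),.013),('pink',(180,278),.1)]: print(n,ray(s,p,z).round(3))
c=[(335,166),(410,174),(403,249),(327,240)]
P=[ray(s,p,.01) for p in c];print(np.array(P).round(4),np.mean(P,0))
hsv=cv2.cvtColor(t,cv2.COLOR_BGR2HSV);m=cv2.inRange(hsv,(5,70,60),(20,255,255));m[:,:155]=0;m[:195]=0;m[:,210:]=0;m[235:]=0
print(cv2.minAreaRect(cv2.findNonZero(m)))
```

```text
head [0.56  0.349 0.106]
tin [0.724 0.173 0.078]
jar [0.698 0.298 0.062]
tube [0.435 0.162 0.013]
pink [0.445 0.342 0.1  ]
[[ 0.6707  0.0501  0.01  ]
 [ 0.6538 -0.1029  0.01  ]
 [ 0.5008 -0.0819  0.01  ]
 [ 0.5194  0.0695  0.01  ]] [ 0.58614546 -0.01630384  0.01      ]
((175.55862426757812, 209.9965362548828), (11.294185638427734, 16.19386863708496), 41.633541107177734)
```

View pics/c0.png

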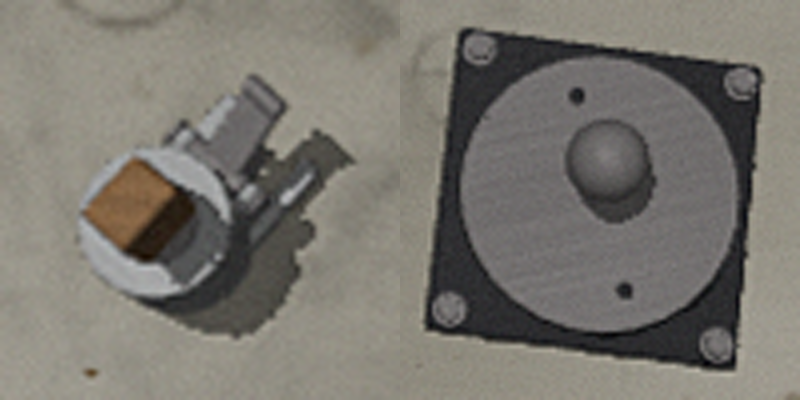

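The crop confirms the choice: a grey cup, with the stick's top centre at about (177,210) and the lever pointing up-right. On the stand, the ball is at about (372,198) and the disc centre at about (370,206.5).

```bash
cat >> h.py <<'E'
from scipy.spatial.transform import Rotation as Ro
def go(p,yaw=None):
    o=env.get_obs();R=Ro.from_quat(o['ee_rot']).as_matrix();d=R.T@(np.array(p)-o['eef_pos'])*100
    y0=np.arctan2(R[1,0],R[0,0])
    print('shift cm',d.round(2),'turn',None if yaw is None else -(yaw-y0),'yaw',y0.round(3),'t',o['time'],'F',np.round(o['ft_force'],1))
E
python3 - <<'E'
from h import *
s=snap('top')
c=[(177.6,201.4),(166.6,212),(176.2,219),(187.4,209)]
P=np.array([ray(s,p,.106) for p in c]);C=P.mean(0);print(P.round(4),C)
v=P[0]-P[1]+P[3]-P[2];yaw=np.arctan2(v[1],v[0]);print('yaw',yaw)
print('disc',ray(s,(370,206.5),.02),'ball',ray(s,(372,198),.05))
go([C[0],C[1],.22],yaw+np.pi)
E
```

```text
[[0.5813 0.3487 0.106 ]
 [0.562  0.3679 0.106 ]
 [0.5493 0.3503 0.106 ]
 [0.5674 0.3307 0.106 ]] [0.5650085  0.34939953 0.106     ]
yaw -0.8032930227976236
disc [ 0.58511892 -0.01669006  0.02      ] ball [ 0.59690305 -0.01497217  0.05      ]
shift cm [ 63.97 -80.38   1.16] turn -2.0575216196779667 yaw 0.281 t 0.2 F [-0.9 -0.  -0.2]
```

Emit:
send_rows([
  [3,-3.8,0,-0.13,8.5],
  [6,-7.5,0,-0.26,8.5],
  [9,-11.3,0,-0.39,8.5],
  [12,-15,0,-0.52,8.5],
  [15,-18.8,0,-0.65,8.5],
  [18,-22.6,0,-0.78,8.5],
  [21,-26.4,0,-0.91,8.5],
  [24,-30.2,0,-1.04,8.5],
])

```text
time: 1.0
eef_pos: [0.3204, -0.2421, 0.2315]
ee_rot: [0.788, 0.615, 0.0, 0.0]
ft_force: [1.0, -0.2, 0.7]
gripper_width: 0.0848
gripper_force: 0.0
```

```bash
python3 -c "
from h import *
go([.565,.3494,.22],2.338)"
```

```text
shift cm [63.32  9.37  1.14] turn -1.0124721747560228 yaw 1.326 t 1.0 F [ 1.  -0.2  0.7]
```

Emit:
send_rows([
  [4.8,0.7,0,-0.13,8.5],
  [9.6,1.4,0,-0.26,8.5],
  [14.4,2.1,0,-0.39,8.5],
  [19.2,2.8,0,-0.52,8.5],
  [24,3.5,0,-0.65,8.5],
  [28.8,4.2,0,-0.78,8.5],
  [33.6,4.9,0,-0.91,8.5],
  [38.4,5.6,0,-1.01,8.5],
])

```text
time: 1.8
eef_pos: [0.4697, 0.1166, 0.2314]
ee_rot: [0.392, 0.92, 0.0, 0.0]
ft_force: [0.9, -0.5, -0.1]
gripper_width: 0.0851
gripper_force: 0.0
```

```bash
python3 -c "
from h import *
go([.565,.3494,.22],2.338)"
```

```text
shift cm [10.19 23.    1.15] turn -0.0016936295741891705 yaw 2.336 t 1.8 F [ 0.9 -0.5 -0.1]
```

Emit:
send_rows([
  [2,4.5,0,0,8.5],
  [4,9,0,0,8.5],
  [6,13.5,0,0,8.5],
  [8,18,0,0,8.5],
  [9.5,21.5,0,0,8.5],
  [10.2,23,0,0,8.5],
  [10.2,23,0,0,8.5],
  [10.2,23,0,0,8.5],
])

```text
time: 2.6
eef_pos: [0.5653, 0.3464, 0.2307]
ee_rot: [0.394, 0.919, -0.001, -0.0]
ft_force: [-0.3, -0.4, -0.9]
gripper_width: 0.0847
gripper_force: 0.0
```

```bash
python3 -c "
from h import *
s=snap('wrist','w1.png')
go([.565,.3494,.076],2.338)
C=np.array([.565,.3494]);print(proj(s,[[*C,.106],[*C,.058]]))"
```

```text
shift cm [ 0.27  0.24 15.49] turn -0.007351688463666406 yaw 2.331 t 2.65 F [ 0.4  0.1 -0.4]
[[282.13113681 197.50926712]
 [281.92476059 184.1892476 ]]
```

View pics/w1.png

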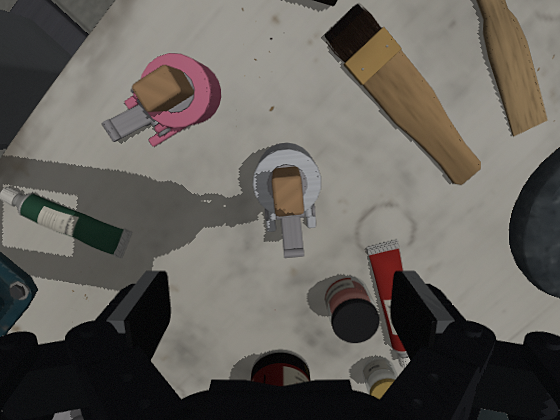

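In the wrist view the stick's top is at about (287,196), the cup's ring centre at about (288,184) and the lever end at about (293,250).

Run:
```python
from h import *
s=snap('wrist');f=s['frame'][:,:,::-1].copy()
hsv=cv2.cvtColor(f,cv2.COLOR_BGR2HSV)
m=cv2.inRange(hsv,(5,70,110),(20,255,255));k=np.zeros_like(m);k[155:230,255:325]=m[155:230,255:325]
r=cv2.minAreaRect(cv2.findNonZero(k));print(r)
C=ray(s,r[0],.106);b=cv2.boxPoints(r);P=[ray(s,p,.106)[:2] for p in b];print(np.round(P,4))
ring=ray(s,(288,184),.058);tip=ray(s,(293,253),.06)
print(C,ring,tip,np.arctan2(*(tip-C)[1::-1]), [np.arctan2(*(P[i+1]-P[i])[::-1]) for i in range(3)])
go([C[0],C[1],.076])
```

```text
((288.9754333496094, 194.7294921875), (36.757511138916016, 26.617507934570312), 84.80557250976562)
[[0.5507 0.3555]
 [0.5632 0.3698]
 [0.5841 0.352 ]
 [0.5712 0.3372]]
[0.56718511 0.35376319 0.106     ] [0.56864388 0.3525191  0.058     ] [0.61493417 0.3107986  0.06      ] -0.7327044687689868 [np.float64(0.8530944970130714), np.float64(-0.7063566412360285), np.float64(-2.286213034613397)]
shift cm [ 0.46  0.71 15.51] turn None yaw 2.33 t 2.7 F [-0.  -0.2 -0.3]
```

Emit:
send_rows([
  [0.5,0.7,3,-0.085,8.5],
  [0.5,0.7,6,-0.085,8.5],
  [0.5,0.7,9,-0.085,8.5],
  [0.5,0.7,12,-0.085,8.5],
  [0.5,0.7,14.5,-0.085,8.5],
  [0.5,0.7,15.5,-0.085,8.5],
  [0.5,0.7,15.5,-0.085,8.5],
  [0.5,0.7,15.5,-0.085,4],
], grip_force=60)

```text
time: 3.5
eef_pos: [0.5682, 0.3552, 0.0776]
ee_rot: [0.355, 0.935, 0.001, 0.0]
ft_force: [-0.3, 0.6, 0.2]
gripper_width: 0.0728
gripper_force: 0.0
```

Emit:
send_rows([
  [0,0,0,0,1.5],
  [0,0,0,0,1.5],
  [0,0,0,0,1.5],
  [0,0,0,0,1.5],
  [0,0,0,0,1.5],
  [0,0,0,0,1.5],
], grip_force=60)

```text
time: 4.1
eef_pos: [0.5676, 0.3552, 0.0771]
ee_rot: [0.355, 0.935, 0.0, 0.0]
ft_force: [-2.4, -2.4, 7.2]
gripper_width: 0.0212
gripper_force: 60.5
```

Emit:
send_rows([
  [0,0,-1,0,1.5],
  [0,0,-3,0,1.5],
  [0,0,-6,0,1.5],
  [0,0,-9,0,1.5],
  [0,0,-11,0,1.5],
  [0,0,-12,0,1.5],
  [0,0,-12,0,1.5],
])

```text
time: 4.8
eef_pos: [0.5678, 0.3555, 0.1974]
ee_rot: [0.355, 0.935, 0.001, 0.001]
ft_force: [0.1, 0.2, -6.7]
gripper_width: 0.0208
gripper_force: 59.5
```

```bash
python3 -c "
from h import *
s=snap('wrist','w2.png')
o=env.get_obs();R=Ro.from_quat(o['ee_rot']).as_matrix();print(o['gripper_width'])
# expected head frame: x=-tool x
go([.597,-.015,.197],2.415)
e=o['eef_pos'];hx=-R[:,0];hy=np.cross([0,0,1],hx)
B=e-[0,0,.076]
print(proj(s,[B+[0,0,.058],B+[0,0,.106]]+[B+[0,0,.058]+.029*(np.cos(a)*hx+np.sin(a)*hy) for a in np.arange(4)*np.pi/2]+[B+.06*hx+[0,0,.062]]).round(1))"
```

```text
0.02088713628022767
shift cm [-26.8 -25.7  -0.1] turn 0.0008815761089180363 yaw 2.416 t 4.85 F [-0.2  0.2 -7.1]
[[277.5 255.6]
 [276.8 309.6]
 [277.6 311.1]
 [340.1 255.6]
 [277.4 194.4]
 [214.8 255.5]
 [277.6 369.7]]
```

View pics/w2.png

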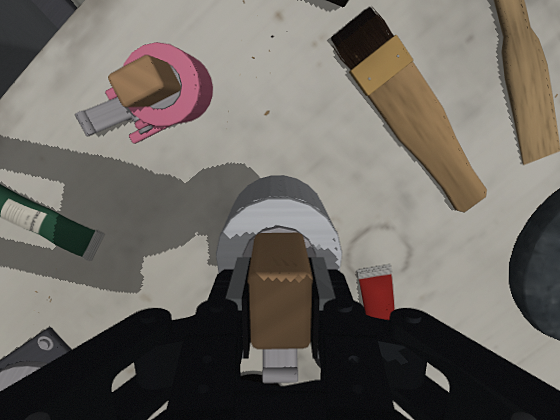

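Emit:
send_rows([
  [-2,-2,0,0,1.5],
  [-5.5,-5.3,0,0,1.5],
  [-9.5,-9.1,0,0,1.5],
  [-13.5,-12.9,0,0,1.5],
  [-17.5,-16.8,0,0,1.5],
  [-21.5,-20.6,0,0,1.5],
  [-25,-24,0,0,1.5],
  [-26.8,-25.7,0,0,1.5],
])

```text
time: 5.65
eef_pos: [0.5959, -0.0172, 0.1944]
ee_rot: [0.355, 0.935, -0.001, -0.002]
ft_force: [1.5, -0.4, -6.3]
gripper_width: 0.0217
gripper_force: 60.3
```

Emit:
send_rows([
  [0,0,1,0,1.5],
  [0,0,2,0,1.5],
  [0,0,3,0,1.5],
  [0,0,3.5,0,1.5],
  [0,0,3.5,0,1.5],
  [0,0,3.5,0,1.5],
])

```text
time: 6.25
eef_pos: [0.5974, -0.014, 0.1612]
ee_rot: [0.354, 0.935, -0.0, -0.0]
ft_force: [-0.4, -0.4, -6.8]
gripper_width: 0.0208
gripper_force: 60.8
```

```bash
python3 -c "
from h import *
go([.597,-.015,.15],2.415)
s=snap('scene');t=snap('top')
o=env.get_obs();u=proj(s,[[.597,-.015,.06]])[0].astype(int);print(u)
c=s['frame'][:,:,::-1][u[1]-70:u[1]+50,u[0]-60:u[0]+60];v=proj(t,[[.597,-.015,.06]])[0].astype(int);d=t['frame'][:,:,::-1][v[1]-60:v[1]+60,v[0]-60:v[0]+60]
cv2.imwrite('pics/c2.png',np.hstack([cv2.resize(i,(400,400),interpolation=3) for i in (c,d)]))
print(o['eef_pos'],o['ft_force'],(proj(s,[o['eef_pos']-[0,0,.077],[.597,-.015,.07]])-u+[60,70])*400/120)
"
```

```text
shift cm [-0.04 -0.1   1.12] turn 0.0022185834415129335 yaw 2.417 t 6.25 F [-0.4 -0.4 -6.8]
[311 170]
[ 0.59772605 -0.0143339   0.16176787] [-0.24405113 -0.24490293 -6.1297861 ] [[202.75670185 206.00338961]
 [202.85885842 223.95541815]]
```

View pics/c2.png

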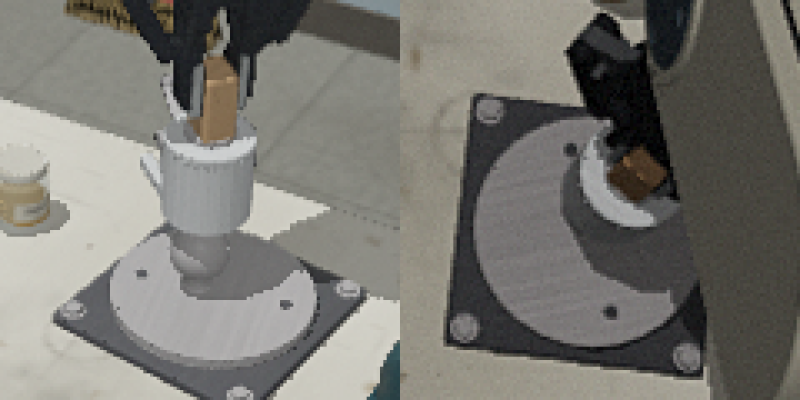

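The scene crop on the left shows the cup centred at column ~206 and the ball at ~200, so they're about 2 mm apart. I'll measure both edges in that same view.

Run:
```python
from h import *
s=snap('scene');g=cv2.cvtColor(s['frame'],cv2.COLOR_RGB2GRAY).astype(int)
for r in (153,157,161): print('cup',r,list(enumerate(g[r,293:333],293))[0][0],g[r,293:333].tolist())
a=cv2.cvtColor(cv2.imread('pics/s0.png'),cv2.COLOR_BGR2GRAY).astype(int)
for r in (169,172,175,178): print('ball',r,a[r,293:333].tolist())
print('vert',a[155:195,311].tolist())
e=env.get_obs()['eef_pos']
for X in ([.597,-.015,.05],e-[0,0,.05]): 
  print(proj(s,[X,X+np.array([.01,0,0]),X+np.array([0,.01,0])]).round(2).tolist())
```

```text
cup 153 293 [203, 205, 167, 139, 188, 211, 157, 143, 151, 152, 154, 160, 156, 156, 160, 157, 158, 155, 157, 155, 154, 153, 152, 150, 141, 147, 143, 134, 136, 134, 131, 129, 125, 115, 135, 132, 131, 131, 134, 128]
cup 157 293 [202, 204, 203, 204, 204, 142, 145, 141, 154, 150, 155, 158, 155, 158, 157, 157, 156, 157, 158, 156, 152, 154, 150, 148, 144, 134, 145, 139, 135, 132, 129, 125, 121, 141, 206, 202, 204, 205, 205, 207]
cup 161 293 [201, 202, 201, 202, 202, 205, 142, 144, 154, 153, 159, 156, 157, 159, 159, 157, 157, 159, 156, 156, 153, 153, 151, 148, 140, 143, 144, 135, 135, 133, 128, 126, 116, 189, 203, 203, 202, 202, 202, 203]
ball 169 [198, 200, 203, 152, 100, 86, 83, 96, 128, 154, 182, 150, 164, 170, 175, 176, 176, 178, 177, 174, 172, 167, 161, 149, 147, 167, 169, 165, 168, 178, 178, 194, 182, 201, 200, 199, 198, 199, 199, 199]
ball 172 [159, 131, 169, 172, 172, 171, 168, 170, 172, 140, 151, 160, 167, 170, 174, 177, 181, 186, 181, 173, 171, 168, 162, 158, 148, 129, 139, 170, 167, 168, 169, 167, 169, 171, 169, 167, 169, 171, 177, 174]
ball 175 [172, 171, 171, 171, 169, 170, 169, 172, 175, 128, 144, 153, 159, 164, 167, 169, 171, 173, 172, 169, 163, 157, 151, 147, 139, 123, 104, 171, 170, 171, 169, 171, 170, 168, 169, 170, 172, 171, 169, 170]
ball 178 [170, 170, 171, 169, 170, 170, 171, 173, 173, 133, 120, 128, 139, 144, 145, 148, 149, 150, 147, 148, 147, 139, 134, 124, 116, 100, 150, 172, 173, 169, 171, 170, 168, 170, 171, 173, 172, 170, 171, 171]
vert [198, 199, 198, 198, 199, 197, 197, 196, 201, 132, 85, 131, 165, 173, 177, 179, 181, 181, 178, 178, 172, 165, 158, 147, 138, 130, 116, 104, 98, 102, 111, 120, 124, 108, 103, 170, 170, 168, 168, 166]
[[311.32, 174.39], [307.29, 172.97], [309.27, 176.82]]
[[312.61, 151.5], [308.41, 150.11], [310.49, 153.88]]
```

Emit:
send_rows([
  [0,0,0.6,0,1.5],
  [0,0,1.2,0,1.5],
  [0,0,1.7,0,1.5],
  [0,0,2.0,0,1.5],
  [0,0,2.2,0,1.5],
  [0,0,2.3,0,1.5],
  [0,0,2.3,0,1.5],
])

```text
time: 7.1
eef_pos: [0.5973, -0.0149, 0.1382]
ee_rot: [0.355, 0.935, -0.0, -0.0]
ft_force: [0.4, -0.6, -5.8]
gripper_width: 0.0207
gripper_force: 61.0
```

Emit:
send_rows([
  [0,0,0.1,0,1.5],
  [0,0,0.2,0,1.5],
  [0,0,0.3,0,1.5],
  [0,0,0.4,0,1.5],
  [0,0,0.4,0,1.5],
])

```text
time: 7.6
eef_pos: [0.5974, -0.0148, 0.1342]
ee_rot: [0.355, 0.935, 0.0, 0.0]
ft_force: [-0.5, -0.3, -5.6]
gripper_width: 0.0211
gripper_force: 61.0
```

Emit:
send_rows([
  [0,0,0.05,0,1.5],
  [0,0,0.1,0,1.5],
  [0,0,0.15,0,1.5],
  [0,0,0.2,0,1.5],
  [0,0,0.2,0,1.5],
])

```text
time: 8.1
eef_pos: [0.5976, -0.0146, 0.1324]
ee_rot: [0.355, 0.935, 0.0, 0.0]
ft_force: [0.6, 3.1, -4.5]
gripper_width: 0.0214
gripper_force: 61.2
```

Emit:
send_rows([
  [0,0,0.03,0,1.5],
  [0,0,0.06,0,1.5],
  [0,0,0.1,0,1.5],
  [0,0,0.1,0,1.5],
])

```text
time: 8.5
eef_pos: [0.5976, -0.0146, 0.1314]
ee_rot: [0.355, 0.935, 0.0, 0.0]
ft_force: [1.4, 5.0, -3.3]
gripper_width: 0.0213
gripper_force: 61.3
```

Emit:
send_rows([
  [0.03,0.06,0,0,1.5],
  [0.06,0.12,0,0,1.5],
  [0.1,0.18,0,0,1.5],
  [0.1,0.18,0,0,1.5],
])

```text
time: 8.9
eef_pos: [0.5973, -0.0133, 0.1309]
ee_rot: [0.355, 0.935, -0.001, -0.0]
ft_force: [0.6, -1.1, -7.0]
gripper_width: 0.0211
gripper_force: 60.8
```

Emit:
send_rows([
  [0,0,0.05,0,1.5],
  [0,0,0.1,0,1.5],
  [0,0,0.15,0,1.5],
  [0,0,0.15,0,1.5],
])

```text
time: 9.3
eef_pos: [0.5976, -0.013, 0.1297]
ee_rot: [0.355, 0.935, -0.0, -0.0]
ft_force: [0.0, 0.5, -6.8]
gripper_width: 0.0211
gripper_force: 60.8
```

Emit:
send_rows([
  [0,0,0.05,0,1.5],
  [0,0,0.1,0,1.5],
  [0,0,0.15,0,1.5],
  [0,0,0.2,0,1.5],
  [0,0,0.2,0,1.5],
])

```text
time: 9.8
eef_pos: [0.5978, -0.0128, 0.1278]
ee_rot: [0.355, 0.935, 0.0, -0.0]
ft_force: [0.8, 0.4, -6.1]
gripper_width: 0.0207
gripper_force: 60.8
```

Emit:
send_rows([
  [0,0,0.05,0,1.5],
  [0,0,0.1,0,1.5],
  [0,0,0.15,0,1.5],
  [0,0,0.2,0,1.5],
  [0,0,0.2,0,1.5],
])

```text
time: 10.3
eef_pos: [0.5978, -0.0129, 0.1258]
ee_rot: [0.355, 0.935, 0.0, 0.0]
ft_force: [1.0, 0.7, -6.9]
gripper_width: 0.0211
gripper_force: 60.8
```

Emit:
send_rows([
  [0,0.03,0.15,0,1.5],
  [0,0.03,0.35,0,1.5],
  [0,0.03,0.55,0,1.5],
  [0,0.03,0.75,0,1.5],
  [0,0.03,0.95,0,1.5],
  [0,0.03,0.95,0,1.5],
])

```text
time: 10.9
eef_pos: [0.5977, -0.0126, 0.1159]
ee_rot: [0.355, 0.935, -0.0, -0.0]
ft_force: [0.1, 0.7, -7.7]
gripper_width: 0.0208
gripper_force: 60.8
```

Emit:
send_rows([
  [0,0,0.2,0,1.5],
  [0,0,0.4,0,1.5],
  [0,0,0.6,0,1.5],
  [0,0,0.8,0,1.5],
  [0,0,1.0,0,1.5],
  [0,0,1.2,0,1.5],
  [0,0,1.2,0,1.5],
])

```text
time: 11.6
eef_pos: [0.5978, -0.0126, 0.104]
ee_rot: [0.355, 0.935, -0.0, -0.0]
ft_force: [-0.2, 0.3, -6.4]
gripper_width: 0.0213
gripper_force: 60.8
```

Emit:
send_rows([
  [0,0,0.1,0,1.5],
  [0,0,0.2,0,1.5],
  [0,0,0.3,0,1.5],
  [0,0,0.4,0,1.5],
  [0,0,0.5,0,1.5],
  [0,0,0.55,0,1.5],
  [0,0,0.55,0,1.5],
])

```text
time: 12.3
eef_pos: [0.5979, -0.0127, 0.0987]
ee_rot: [0.355, 0.935, -0.0, -0.0]
ft_force: [-0.6, 0.2, -6.8]
gripper_width: 0.0212
gripper_force: 60.9
```

Emit:
send_rows([
  [0,0,0.03,0,1.5],
  [0,0,0.06,0,1.5],
  [0,0,0.09,0,1.5],
  [0,0,0.09,0,1.5],
])

```text
time: 12.7
eef_pos: [0.598, -0.0126, 0.0979]
ee_rot: [0.355, 0.935, 0.0, -0.0]
ft_force: [-0.3, 0.9, -5.9]
gripper_width: 0.021
gripper_force: 60.9
```

Emit:
send_rows([
  [0,0,0.03,0,1.5],
  [0,0,0.06,0,1.5],
  [0,0,0.08,0,1.5],
  [0,0,0.08,0,1.5],
])

```text
time: 13.1
eef_pos: [0.598, -0.0126, 0.0971]
ee_rot: [0.355, 0.935, 0.0, -0.0]
ft_force: [-0.2, 0.4, -7.0]
gripper_width: 0.021
gripper_force: 61.0
```

Emit:
send_rows([
  [0,0,0.03,0,1.5],
  [0,0,0.05,0,1.5],
  [0,0,0.07,0,1.5],
  [0,0,0.07,0,1.5],
])

```text
time: 13.5
eef_pos: [0.5981, -0.0128, 0.0971]
ee_rot: [0.355, 0.935, -0.0, 0.0]
ft_force: [-3.6, -1.4, 4.3]
gripper_width: 0.021
gripper_force: 62.3
```

Contact came at the expected height with about 11 N, so the head is seated. Releasing and rising.

Emit:
send_rows([
  [0,0,-0.03,0,1.5],
  [0,0,-0.03,0,3],
  [0,0,-0.03,0,5],
  [0,0,-0.03,0,6],
  [0,0,-0.03,0,6],
  [0,0,-0.03,0,6],
], grip_force=20)

```text
time: 14.1
eef_pos: [0.5981, -0.0126, 0.0967]
ee_rot: [0.355, 0.935, 0.0, 0.0]
ft_force: [-0.2, -0.0, 0.2]
gripper_width: 0.0598
gripper_force: 0.0
```

Emit:
send_rows([
  [0,0,-1,0,6],
  [0,0,-3,0,6],
  [0,0,-6,0,6],
  [0,0,-9,0,6],
  [0,0,-11,0,6],
  [0,0,-12,0,0],
  [0,0,-12,0,0],
  [0,0,-12,0,0],
])

```text
time: 14.9
eef_pos: [0.5975, -0.0126, 0.2161]
ee_rot: [0.355, 0.935, -0.0, -0.0]
ft_force: [-0.3, 1.0, -0.9]
gripper_width: 0.0169
gripper_force: 0.0
```

Run:
```python
from h import *
s=snap('wrist','w3.png');o=env.get_obs();R=Ro.from_quat(o['ee_rot']).as_matrix();hx=-R[:,0]
B=np.array([.5981,-.0127,.02])
print(proj(s,[B+[0,0,.106],B+[0,0,.078],B+.06*hx+[0,0,.062],B+.054*hx+[0,0,.06]]).round(1))
T=B+.054*hx; go([T[0],T[1],.105]);print(T,o['gripper_width'])
```

```text
[[280.1 214.5]
 [280.1 203.6]
 [280.1 271.3]
 [280.1 263.4]]
shift cm [-5.49  0.06 11.05] turn None yaw 2.416 t 14.95 F [-0.5 -0.5  0.7]
[ 0.63849047 -0.04854138  0.01992278] 0.009371742771031982
```

View pics/w3.png

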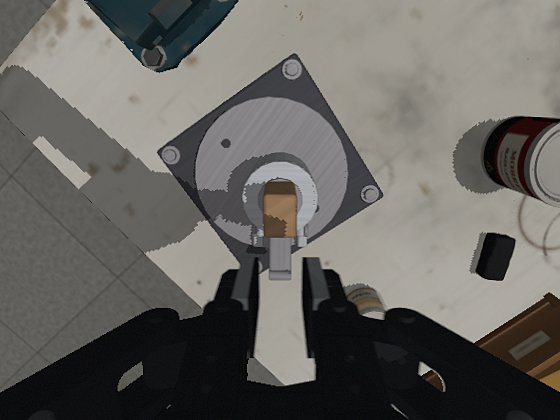

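The head sits over the ball with its lever up: the stick's top is at about (280,215) and the lever end at (280,277), as predicted. Next, close the fingers and go over the lever.

Emit:
send_rows([
  [-2,0.05,0,0,0],
  [-4.5,0.05,2,0,0],
  [-5.4,0.05,6,0,0],
  [-5.4,0.05,9,0,0],
  [-5.4,0.05,11,0,0],
  [-5.4,0.05,12,0,0],
  [-5.4,0.05,12.3,0,0],
  [-5.4,0.05,12.3,0,0],
])

```text
time: 15.75
eef_pos: [0.6387, -0.048, 0.0935]
ee_rot: [0.355, 0.935, -0.0, -0.0]
ft_force: [0.4, 0.6, -0.1]
gripper_width: -0.0
gripper_force: 0.0
```

Emit:
send_rows([
  [0,0,0.2,0,0],
  [0,0,0.4,0,0],
  [0,0,0.6,0,0],
  [0,0,0.8,0,0],
  [0,0,1,0,0],
  [0,0,1.2,0,0],
  [0,0,1.2,0,0],
])

```text
time: 16.45
eef_pos: [0.6392, -0.0484, 0.082]
ee_rot: [0.355, 0.935, 0.0, 0.001]
ft_force: [0.2, 0.4, 3.1]
gripper_width: -0.0
gripper_force: 1.0
```

Touching the lever; pressing on down towards z ≈ 0.060.

Emit:
send_rows([
  [0,0,0.2,0,0],
  [0,0,0.4,0,0],
  [0,0,0.6,0,0],
  [0,0,0.8,0,0],
  [0,0,1,0,0],
  [0,0,1,0,0],
])

```text
time: 17.05
eef_pos: [0.6383, -0.0479, 0.0711]
ee_rot: [0.355, 0.935, -0.0, -0.001]
ft_force: [0.7, 1.6, 1.5]
gripper_width: 0.0001
gripper_force: 0.5
```

Emit:
send_rows([
  [0,0,0.2,0,0],
  [0,0,0.4,0,0],
  [0,0,0.6,0,0],
  [0,0,0.7,0,0],
  [0,0,0.8,0,0],
  [0,0,0.8,0,0],
])

```text
time: 17.65
eef_pos: [0.6391, -0.0483, 0.0638]
ee_rot: [0.355, 0.935, 0.0, 0.0]
ft_force: [2.0, -2.1, 3.4]
gripper_width: -0.0003
gripper_force: 1.5
```

Emit:
send_rows([
  [0,0,0.1,0,0],
  [0,0,0.2,0,0],
  [0,0,0.3,0,0],
  [0,0,0.3,0,0],
])

```text
time: 18.05
eef_pos: [0.6389, -0.0481, 0.0607]
ee_rot: [0.355, 0.935, 0.0, 0.0]
ft_force: [2.7, -1.7, 4.0]
gripper_width: 0.0002
gripper_force: 1.9
```

Emit:
send_rows([
  [0,0,0.04,0,0],
  [0,0,0.08,0,0],
  [0,0,0.08,0,0],
])

```text
time: 18.35
eef_pos: [0.6389, -0.0481, 0.0602]
ee_rot: [0.355, 0.935, 0.0, 0.0]
ft_force: [2.1, -1.5, 5.3]
gripper_width: -0.0005
gripper_force: 2.9
```

Emit:
send_rows([
  [0,0,0.04,0,0],
  [0,0,0.08,0,0],
  [0,0,0.08,0,0],
])

```text
time: 18.65
eef_pos: [0.639, -0.0481, 0.0595]
ee_rot: [0.355, 0.935, 0.0, 0.0]
ft_force: [1.7, -2.4, 6.7]
gripper_width: -0.0001
gripper_force: 3.5
```

Emit:
send_rows([
  [0,0,0.03,0,0],
  [0,0,0.05,0,0],
  [0,0,0.05,0,0],
])

```text
time: 18.95
eef_pos: [0.639, -0.0481, 0.0591]
ee_rot: [0.355, 0.935, 0.0, 0.0]
ft_force: [2.0, -1.9, 7.0]
gripper_width: -0.0002
gripper_force: 3.7
```

Emit:
send_rows([
  [0,0,0.03,0,0],
  [0,0,0.05,0,0],
  [0,0,0.05,0,0],
])

```text
time: 19.25
eef_pos: [0.639, -0.0482, 0.0589]
ee_rot: [0.355, 0.935, 0.0, 0.0]
ft_force: [1.0, -2.6, 9.0]
gripper_width: 0.0002
gripper_force: 4.9
```

Emit:
send_rows([
  [0,0,0.03,0,0],
  [0,0,0.06,0,0],
  [0,0,0.06,0,0],
])

```text
time: 19.55
eef_pos: [0.6391, -0.0482, 0.0588]
ee_rot: [0.355, 0.935, 0.0, 0.0]
ft_force: [-0.8, -2.2, 13.4]
gripper_width: -0.0001
gripper_force: 6.8
```

The force has risen to 13 N and z has stopped at 0.0588, so the lever is on its stop. Retracting to check.

Emit:
send_rows([
  [0,0,-0.3,0,0],
  [0,0,-1.5,0,0],
  [0,0,-4,0,0],
  [0,0,-8,0,0],
  [0,0,-12,0,0],
  [0,0,-15,0,0],
  [4,0,-16,0,0],
  [5.4,0,-16,0,0],
])

```text
time: 20.35
eef_pos: [0.5965, -0.0108, 0.2193]
ee_rot: [0.355, 0.935, 0.0, -0.0]
ft_force: [0.3, 0.3, 0.2]
gripper_width: -0.0002
gripper_force: 0.0
```

Run:
```python
from h import *
s=snap('scene');w=snap('wrist');c=s['frame'][100:220,250:370,::-1];v=w['frame'][120:320,180:380,::-1]
cv2.imwrite('pics/c4.png',np.hstack([cv2.resize(i,(400,400),interpolation=3) for i in (c,v)]))
B=np.array([.5981,-.0127,.02]);hx=np.array([.748,-.663,0])
for z,x in ((.062,.060),(.040,.069)): print(((proj(w,[B+x*hx+[0,0,z]])-[180,120])*2).round(),((proj(s,[B+x*hx+[0,0,z]])-[250,100])*3.33).round())
```

```text
[[199. 310.]] [[171. 160.]]
[[200. 307.]] [[165. 179.]]
```

View pics/c4.png

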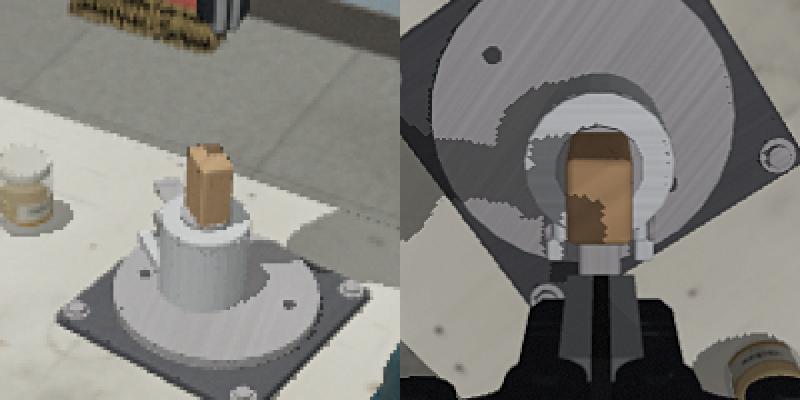

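The head sits flat on the disc. The lever end in the scene crop is at about (168,185), which fits the closed position (165,179) and not the raised one (171,160).

```bash
python3 -c "
from h import *
print(env.hand_in())"
```

```text
the job is handed in; nothing more can be done
None
```

The head is seated flat on the ball stand with its lever pressed down to its stop, the tin, jar and tube were not touched, and the job was handed in at about 20 s, though the hand-in returned no verdict.

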